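# Set out the repair bench for the next board swap

## Robot

A 6-joint arm with a two-finger parallel gripper is mounted at the origin on the work surface. World frame = base frame: x ahead of the robot, y to its left, z up, the work surface at z = 0. Lengths are in m, angles in rad, forces in N, time in s.
With the tool pointing down it reaches from about 0.275 to 0.825 m from the base axis. Payload 5.2 kg.
Tool frame: the origin (TCP) lies at the very end of the fingers, on their centre line; the grasp point (between the pads) lies 19 mm behind it; z points along the fingers, y is the line along which they close (so a half turn about z gives the same grasp; the last joint's range is limited). The gripper opens to 93 mm and grips with 3 to 60 N. Pads are 15 mm wide; open, the fingers measure 128 mm over their backs; the gripper's body (75 mm by 188 mm) begins 65 mm behind the grasp point.
Start: joints at [1.12, 0.259, 1.535, -0, 1.348, -0.203], TCP at [0.135, 0.533, 0.219] pointing down, gripper open.
Joint ranges: [-3.14, 3.14], [-0.91, 2.08], [0.19, 2.58], [-1.22, 4.36], [0.22, 2.71], [-3.12, 3.12]. Speed limits (rad/s): [2.57, 2.57, 3.14, 3.14, 3.14, 3.14].

## Interface

Orientations are given as a unit quaternion [w, x, y, z].
In Python, from rig import ctrl gives the robot as it stands. Calls block until the motion is done:
- ctrl.movep(position, orientation): joint-space move of the TCP to a pose.
- ctrl.line_to(position, rot=None, rate=0.15, stop_force=None): straight line of the TCP; rot=None keeps the orientation; rate is the mean speed in m/s. With stop_force (N) it stops when the force on the tool has changed by that much, and returns True; else False.
- ctrl.move_j(angles): joint-space move.
- ctrl.let_go() and ctrl.gripper_close(grasp_force=None): open the fingers fully, or close them until they stop; grasp_force is the grip in N (None keeps the last).
- ctrl.wait(seconds).
- ctrl.inverse_kinematics(position, orientation): joint angles nearest the present ones, or None.
- ctrl.sense(): the state.
- ctrl.get_image(name): name is "side" or "top" or "wrist"; returns (picture, depth): 384x512x3 uint8, red, green, blue; 384x512 float32, m along the optical axis (not along the pixel's ray), 0 where there is no reading.
- ctrl.camera_model(name): a dict with "mtx" (3x3 intrinsics, pixels), "rvec" (rotation vector, rad) and "tvec" (3), from world to camera coordinates, as OpenCV has them; the wrist camera has in their place "tool_from_camera" (4x4, takes a point from camera to tool coordinates, whose origin is the TCP and whose axes are the flange's). Camera axes: x right, y down, z forward; pixel columns grow to the right and rows downward; lengths in m; the calibration is good to about 2 mm. A picture is of the moment at which its call begins: read the wrist's pose just before it. camera_model takes no time and is no camera call.
A pose or a line that the arm cannot do raises ctrl.MotionError and nothing moves.
- ctrl.sign_off(): hands the job in; it is judged then, once.
Trained networks look in the newest picture that a camera, given by its name, has taken for a name from the list of things; names that differ only in an ending like _2 or _b are one class to them, and where a whole thing is asked for, a point or a joint stands for the part that bears it (a point fixed in the world has none). Each returns a list of dicts, best first, with "p" (0 to 1); they miss things now and then, are a little off and sometimes report something else, mostly with a low value. They report only what shows in the picture. A call takes as long as a camera call. They do not tell look-alikes from the thing itself.
- ctrl.find_in(label, camera): "box" ([left, top, right, bottom] in pixels, round what is visible of it).
- ctrl.pinpoint(label, camera): "at" ([column, row] in pixels: a listed point, or the origin of a listed thing).
The state is a dict: "time_s": time; "qpos": joint angles; "joint_vel": joint speeds; "effort": joint torques, N m; "tcp_pos": TCP position; "orientation": TCP orientation; "force": force on the tool from outside, world axes, zero at the start; "torque": the same for the moment, N m; "opening": finger opening in m; "finger_force": force on a finger pad.
Only numpy, scipy, OpenCV 4.12 (cv2) and the standard library are available. Lean on these libraries where they do the work, as an engineer would, in place of code of your own. Each camera call takes 0.05 s, during which the arm holds its last target. There are 200 camera calls.

## Task

Set out the repair bench for the next board swap. Lay the yellow screwdriver lengthwise inside the yellow outlined strip, put the red board carrier squarely inside the red outlined rectangle where the screwdriver is lying now, and put the blue dish on the blue round spot with its three brass spacers still in it. Set the carrier and the dish down rather than dropping them, keep each thing within its mark, and leave everything else on the bench where it is.

Things in the scene. Friction and masses are not known exactly. Their poses are not given: they have to be found in the camera images.
- driver: screwdriver, 200 mm long, lying flat: square yellow handle 24 x 24 mm and 92 mm long with black bands, then a thin steel shaft 7 mm thick. Origin at mid-length, on the bench under it; x axis along the tool towards the steel tip, the handle spans x = -100 to -8 mm; z up. It starts lying across the red outlined rectangle
- driver_mid (a point): point on the screwdriver's axis at mid-length, 12 mm above the bench when it lies flat
- driver_grip (a point): point on the axis in the middle of the yellow handle, 50 mm behind mid-length, near the centre of mass: the place to grip, 24 mm wide
- carrier: red board carrier with a green circuit board in it, 84 mm (x) by 134 mm (y), 70 mm high over its carrying bar. Origin at the centre of its underside, z up. The base is 6 mm thick, the board's parts reach 29 mm high. 260 g
- carrier_bar (a point): middle of the carrier's carrying bar, 64 mm above its underside. The red bar is 14 mm wide (x), 12 mm high and 134 mm long (along y), free underneath for 29 mm except for the posts at its ends
- dish: open round blue dish, 56 mm outside diameter, 38 mm high, straight wall 3 mm thick, floor 4 mm thick, holding three loose brass spacers. Origin at the centre of its underside, z up
- spacer1: loose brass spacer in the blue dish, cylinder 12 mm in diameter and 12 mm high; origin at the centre of its lower end
- spacer2: loose brass spacer in the blue dish, cylinder 12 mm in diameter and 12 mm high; origin at the centre of its lower end
- spacer3: loose brass spacer in the blue dish, cylinder 12 mm in diameter and 12 mm high; origin at the centre of its lower end
- strip: yellow tape outline on the bench mat for the screwdriver, inside 224 mm (x) by 48 mm (y), tape 8 mm wide, flat. Origin at its centre on the bench, x along its length. It lies on the robot's left or right; the screwdriver may point either way in it
- bay: red tape outline on the bench mat for the carrier, inside 104 mm (x) by 154 mm (y), tape 8 mm wide, flat. Origin at its centre on the bench. The carrier may stand either way round in it, its long side along the long side of the outline
- spot: filled blue round spot on the bench mat for the dish, 84 mm in diameter, flat. Origin at its centre on the bench
- white_dish: bystander: white dish of the same size as the blue one, with black rubber feet in it; stays. Origin at the centre of its underside
- jar: bystander: small closed jar with a black cap, 36 mm in diameter, 50 mm high; stays. Origin at the centre of its underside
- tape_roll: bystander: orange roll of tape lying flat, 48 mm in diameter, 18 mm high; stays. Origin at the centre of its underside
- red_driver: bystander: screwdriver like the yellow one but with a red handle, 200 mm long, lying beyond the red rectangle; stays. Origin at mid-length on the bench
- pliers: bystander: pliers with green handles, 170 mm long, 12 mm high, lying on the robot's right; stay. Origin near the pivot, on the bench
Not all that is in view belongs to the job. What is shaped like the carrier but black is not meant.

How it is judged:
At the end, for the whole second after the job is handed in: At rest on the bench: driver in the strip (middle within 16 mm along, 15 mm across, 0.13 rad, either way round); carrier flat in the rectangle (12 mm each way, 0.16 rad, either way round); blue dish upright within 16 mm of the spot's centre, all three spacers in it (angle between the x axis of driver and the x axis of strip, either way round below 0.13 rad and height (world z) of driver_mid below 0.02 m and x of driver_mid in the frame of strip between -0.016 and 0.016 m and y of driver_mid in the frame of strip between -0.015 and 0.015 m and x of carrier in the frame of bay between -0.012 and 0.012 m and y of carrier in the frame of bay between -0.012 and 0.012 m and angle between the y axis of carrier and the y axis of bay, either way round below 0.16 rad and angle between carrier's own z axis and vertical below 0.06 rad and height (world z) of each of carrier, dish below 0.006 m and horizontal distance between dish and spot below 0.016 m and angle between dish's own z axis and vertical below 0.08 rad and horizontal distance between each of spacer1, spacer2, spacer3 and dish below 0.028 m and height (world z) of each of spacer1, spacer2, spacer3 below 0.036 m and linear speed of each of driver, carrier, dish below 0.02 m/s); the robot touches nothing.
It fails at once if the carrier is dropped from more than 30 mm (height (world z) of carrier above 0.03 m and contact force between each of the fingers, the arm and carrier below 0.02 N).
It fails at once if the dish is dropped from more than 30 mm (height (world z) of dish above 0.03 m and contact force between each of the fingers, the arm and dish below 0.02 N).
It fails at once if the white dish, jar, tape roll, red screwdriver or pliers is moved more than 30 mm (distance of any of white_dish, jar, tape_roll, red_driver, pliers from where it was at the start of the episode above 0.03 m).
It also fails if it takes over 69 s, if anything falls off the work surface, if the arm or the gripper's body presses on something with over 40 N, if the wrist force passes 120 N, or if a joint passes its speed limit or range.

## Working session

There is one attempt and no reset: what is moved stays moved. The work goes in short steps, each a Python script; the robot and the scene stay as the last script left them, time stands still between calls to the robot, and variables do not carry over. Pictures are saved under pics/ and viewed, at most 10 in all, crops included, and the job is handed in when it is done.

```bash
ls; mkdir -p pics; python3 - <<'E'
from rig import ctrl
import cv2,numpy as np
for n in ("top","side"):
    im,d=ctrl.get_image(n); cv2.imwrite(f"pics/{n}0.png",im[:,:,::-1]); np.savez(f"{n}0.npz",im=im,d=d)
    m=ctrl.camera_model(n); R=cv2.Rodrigues(np.array(m["rvec"],float))[0]; print(n,m["mtx"],(-R.T@np.array(m["tvec"]).ravel()).round(3),R.round(2).tolist())
    for l in ["driver","driver_grip","driver_mid","carrier","carrier_bar","dish","strip","bay","spot","white_dish","jar","tape_roll","red_driver","pliers"]:
        print(l,[(np.round(r["at"]).tolist(),round(r["p"],2)) for r in ctrl.pinpoint(l,n)[:4]])
print(ctrl.camera_model("wrist")); print(ctrl.sense())
E
```

```text
pics
top [[351.6934852    0.         261.43059443]
 [  0.         351.6934852  193.13579784]
 [  0.           0.           1.        ]] [ 0.421 -0.068  1.051] [[0.03, -1.0, 0.02], [-1.0, -0.03, -0.08], [0.08, -0.01, -1.0]]
driver [([228.0, 150.0], 0.67)]
driver_grip [([247.0, 145.0], 0.66)]
driver_mid [([226.0, 149.0], 0.74), ([221.0, 215.0], 0.61)]
carrier [([132.0, 296.0], 0.86), ([330.0, 299.0], 0.81), ([224.0, 214.0], 0.58)]
carrier_bar [([122.0, 298.0], 0.91), ([332.0, 308.0], 0.85), ([219.0, 215.0], 0.82)]
dish [([162.0, 161.0], 0.63), ([246.0, 145.0], 0.2)]
strip [([113.0, 209.0], 0.84)]
bay []
spot [([344.0, 222.0], 0.63), ([161.0, 161.0], 0.49)]
white_dish [([313.0, 165.0], 0.81)]
jar [([171.0, 220.0], 0.58)]
tape_roll [([304.0, 224.0], 0.71)]
red_driver [([247.0, 98.0], 0.56)]
pliers [([401.0, 159.0], 0.65), ([228.0, 146.0], 0.57), ([223.0, 214.0], 0.23)]
side [[394.07224072   0.         250.88916624]
 [  0.         394.07224072 190.05658261]
 [  0.           0.           1.        ]] [0.444 0.861 1.001] [[-1.0, -0.08, 0.01], [-0.06, 0.7, -0.72], [0.05, -0.71, -0.7]]
driver
[... 1143 characters left out ...]
e+00]])}
{'time_s': 1.5, 'qpos': array([ 1.12017375e+00,  2.58605715e-01,  1.53502478e+00,  3.00987381e-05,
        1.34801000e+00, -2.02783393e-01]), 'joint_vel': array([ 0.00048736,  0.00071967,  0.0001008 , -0.00042124, -0.00075447,
       -0.00179246]), 'effort': array([ 4.09894710e-04, -4.37197888e+01, -2.84298563e+01,  7.19065871e-02,
        3.13642330e-02, -4.63279335e-06]), 'tcp_pos': array([0.13487384, 0.53319653, 0.2186397 ]), 'orientation': array([-2.15785855e-05,  1.23605983e-01,  9.92331376e-01, -1.79477953e-05]), 'force': array([ 0.07848126, -0.33799156,  0.16661357]), 'torque': array([ 0.02501355, -0.01384645, -0.01282056]), 'finger_force': 0.0, 'opening': 0.0927064996245816}
```

```bash
python3 -c "
import cv2
im=cv2.imread('pics/top0.png'); cv2.imwrite('pics/top0b.png',cv2.resize(im,(800,600),interpolation=cv2.INTER_CUBIC))"
```

```text
(no output)
```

View pics/top0b.png

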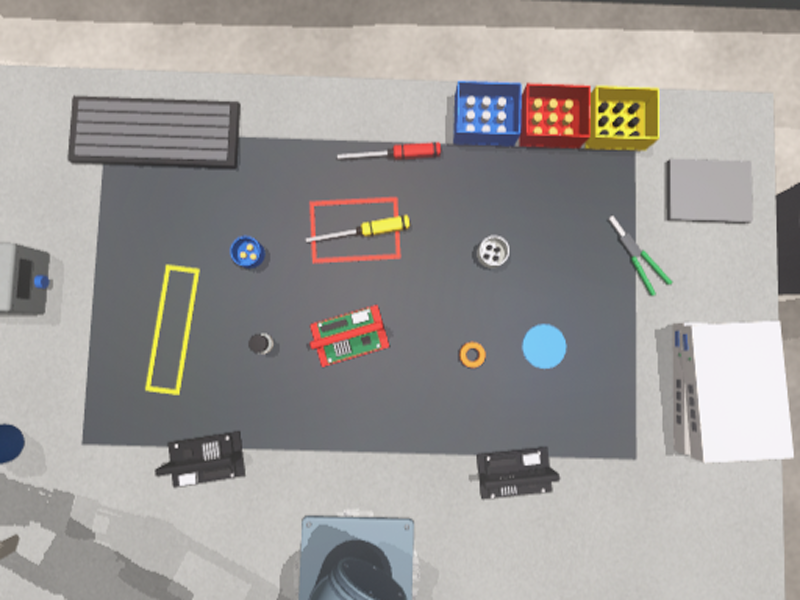

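View pics/side0.png

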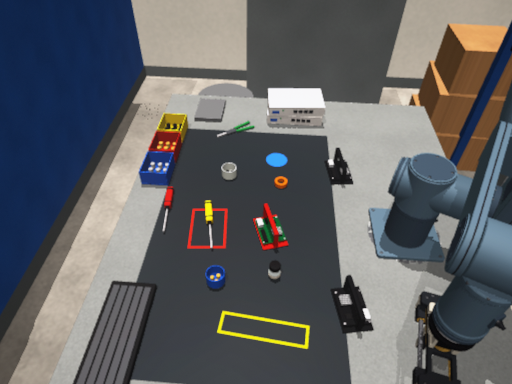

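The top picture (800x600 scaled) shows:
- **Carrier candidates:** red with a green board at (350,335), black ones at (203,460) and (515,473). Only the red one fits "red, green board".
- **Dish candidates:** blue with brass spacers at (247,252), white with black feet at (493,251). The blue one is meant.
- **Driver candidates:** yellow handle at (385,227) lying across the red outline, red handle at (415,151). The yellow one is meant.
- **Marks:** strip at (172,330), bay at (355,230), spot at (544,346).

Next I measure these and make one crop to confirm.

```bash
cat > h.py <<'E'
import cv2,numpy as np
from scipy.spatial.transform import Rotation as Ro
from rig import ctrl
def cam(name,s=None):
    """K, R(cam->world), t"""
    m=ctrl.camera_model(name);K=np.array(m["mtx"])
    if name=="wrist":
        q=s["orientation"];T=np.eye(4);T[:3,:3]=Ro.from_quat(np.roll(q,-1)).as_matrix();T[:3,3]=s["tcp_pos"]
        T=T@m["tool_from_camera"];return K,T[:3,:3],T[:3,3]
    R=cv2.Rodrigues(np.array(m["rvec"],float))[0];return K,R.T,-R.T@np.array(m["tvec"],float).ravel()
def plane(px,c,z):
    """pixels (N,2) -> world xy on height z"""
    K,R,t=c;px=np.atleast_2d(px).astype(float)
    d=(R@np.linalg.inv(K)@np.c_[px,np.ones(len(px))].T).T
    return (t+d*((z-t[2])/d[:,2])[:,None])[:,:2]
def cloud(d,c):
    K,R,t=c;v,u=np.indices(d.shape)
    p=np.stack([(u-K[0,2])/K[0,0]*d,(v-K[1,2])/K[1,1]*d,d],-1)
    return p@R.T+t
HSV=dict(yellow=((22,120,110),(35,255,255)),blue=((98,120,80),(125,255,255)))
def mask(im,col):
    h=cv2.cvtColor(im,cv2.COLOR_RGB2HSV)
    if col=="red": return cv2.inRange(h,(0,120,90),(7,255,255))|cv2.inRange(h,(172,120,90),(180,255,255))
    return cv2.inRange(h,*[np.array(x) for x in HSV[col]])
def rect(pts):
    """centre, long-axis angle, (long, short)"""
    (c,(w,h),a)=cv2.minAreaRect(np.asarray(pts,np.float32));a=np.radians(a)
    if w<h:a+=np.pi/2;w,h=h,w
    a=(a+np.pi/2)%np.pi-np.pi/2
    return np.round([*c,a,w,h],4)
def blobs(m,n=4,k=3):
    m=cv2.morphologyEx(m,cv2.MORPH_CLOSE,np.ones((k,k),np.uint8))
    N,L,S,C=cv2.connectedComponentsWithStats(m)
    return [np.argwhere(L==i)[:,::-1] for i in sorted(range(1,N),key=lambda i:-S[i,4])[:n]]
def down(yaw):
    """tool down, closing axis y at world angle yaw (mod pi)"""
    y=np.array([np.cos(yaw),np.sin(yaw),0]);z=np.array([0,0,-1.]);R=np.c_[np.cross(y,z),y,z]
    return np.roll(Ro.from_matrix(R).as_quat(),1)
E
python3 - <<'E'
from h import *
f=np.load("top0.npz");im,d=f["im"],f["d"];c=cam("top")
for col in("yellow","red","blue"):
    for b in blobs(mask(im,col),6):
        if len(b)<25: continue
        print(col,len(b),b.mean(0).round(),"z0",rect(plane(b,c,0)),"z.02",rect(plane(b,c,.02)), "zc",np.percentile(cloud(d,c)[b[:,1],b[:,0],2],[10,50,95]).round(3))
a=im[180:250,180:270];e=im[135:195,130:200];
cv2.imwrite("pics/crop.png",np.hstack([cv2.resize(a,(450,350)),cv2.resize(e,(350,350))])[:,:,::-1])
E
```

```text
yellow 1576 [399.  75.] z0 [ 0.8845 -0.4951  1.5693  0.1435  0.1293] z.02 [ 0.8757 -0.487   1.5693  0.1407  0.1269] zc [0.004 0.028 0.061]
yellow 584 [110. 211.] z0 [ 0.4397  0.365  -0.1029  0.2416  0.0647] z.02 [ 0.4393  0.3568 -0.1029  0.237   0.0635] zc [-0.002  0.001  0.004]
yellow 262 [246. 144.] z0 [ 0.6527 -0.0315 -1.3601  0.0943  0.0271] z.02 [ 0.6483 -0.0322 -1.3601  0.0925  0.0266] zc [0.019 0.023 0.027]
red 1425 [356.  74.] z0 [ 0.8845 -0.3612 -1.5695  0.1364  0.1293] z.02 [ 0.8757 -0.3556 -1.5695  0.1338  0.1268] zc [0.003 0.026 0.061]
red 466 [223. 214.] z0 [ 0.436   0.0335 -1.2563  0.144   0.0841] z.02 [ 0.4357  0.0316 -1.2563  0.1412  0.0825] zc [0.004 0.016 0.072]
red 245 [266.  96.] z0 [ 0.805  -0.0889 -1.4563  0.0909  0.0268] z.02 [ 0.7977 -0.0885 -1.4563  0.0891  0.0262] zc [0.02  0.024 0.027]
red 234 [223. 132.] z0 [ 0.6709  0.0291 -1.4578  0.17    0.0651] z.02 [ 0.6662  0.0273 -1.4578  0.1668  0.0639] zc [-0.001  0.001  0.004]
red 225 [229. 162.] z0 [ 0.604   0.0222 -1.4229  0.1712  0.0513] z.02 [ 0.6005  0.0204 -1.4229  0.168   0.0503] zc [-0.002  0.001  0.004]
blue 772 [314.  72.] z0 [ 0.8856 -0.227  -1.5695  0.1306  0.1254] z.02 [ 0.8768 -0.224  -1.5695  0.1281  0.123 ] zc [0.002 0.006 0.062]
blue 592 [348. 221.] z0 [ 0.4281 -0.344   0.0136  0.0807  0.0782] z.02 [ 0.4279 -0.3388  0.0136  0.0792  0.0767] zc [-0.002  0.001  0.004]
blue 293 [157. 161.] z0 [ 0.5934  0.2328 -1.5373  0.0632  0.0578] z.02 [ 0.5901  0.2271 -1.5373  0.062   0.0567] zc [0.003 0.015 0.039]
blue 283 [  6. 283.] z0 [0.2193 0.6488 0.0884 0.0662 0.0402] z.02 [0.2231 0.6351 0.0884 0.0649 0.0394] zc [0.013 0.034 0.06 ]
blue 58 [ 26. 180.] z0 [ 0.5234  0.6192 -1.5385  0.024   0.021 ] z.02 [ 0.5215  0.6061 -1.5385  0.0236  0.0206] zc [0.027 0.037 0.043]
```

View pics/crop.png

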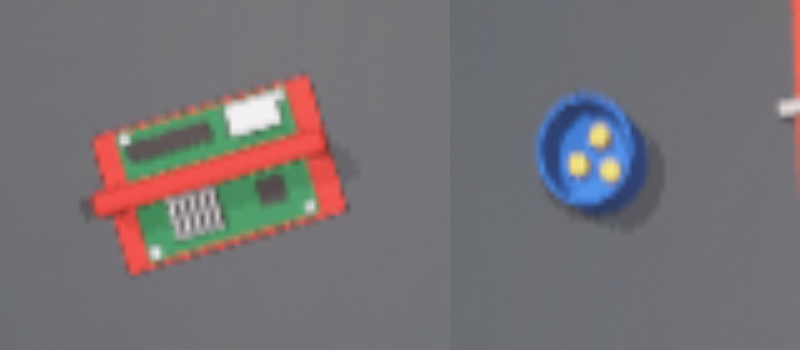

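The crop confirms the red carrier with the green board and bar, and the blue dish with three brass spacers. Next I check reachability of all poses, then look at the driver from close by.

```bash
cat >> h.py <<'E'
def look(name,tag):
    s=ctrl.sense();im,d=ctrl.get_image("wrist");cv2.imwrite(f"pics/{name}.png",im[:,:,::-1]) if tag else 0
    return im,d,cam("wrist",s)
E
python3 - <<'E'
from h import *
q0=ctrl.sense()["qpos"]
for n,x,y,a in [("drv",.648,-.032,1.78),("strip",.489,.360,3.04),("stripB",.390,.370,-.103),("car",.436,.033,-1.256),("bay",.637,.0255,-1.46),("dish",.592,.230,np.pi/2),("spot",.428,-.344,np.pi/2)]:
    for k in (0,1):
        qs=[ctrl.inverse_kinematics([x,y,z],down(a+np.pi/2+k*np.pi)) for z in(.22,.05)]
        print(n,k,[None if q is None else np.round(q,2).tolist() for q in qs])
E
```

```text
drv 0 [[-0.22, 0.44, 1.27, -0.0, 1.43, 2.71], [-0.22, 0.58, 1.48, -0.0, 1.08, 2.71]]
drv 1 [[-0.22, 0.44, 1.27, -0.0, 1.43, -0.43], [-0.22, 0.58, 1.48, -0.0, 1.08, -0.43]]
strip 0 [[0.45, 0.36, 1.39, -0.0, 1.39, 2.12], [0.45, 0.51, 1.6, -0.0, 1.03, 2.12]]
strip 1 [[0.45, 0.36, 1.39, -0.0, 1.39, -1.02], [0.45, 0.51, 1.6, -0.0, 1.03, -1.02]]
stripB 0 [[0.55, 0.24, 1.56, -0.0, 1.34, -0.92], [0.55, 0.41, 1.78, -0.0, 0.96, -0.92]]
stripB 1 [[0.55, 0.24, 1.56, -0.0, 1.34, 2.23], [0.55, 0.41, 1.78, -0.0, 0.96, 2.23]]
car 0 [[-0.18, 0.05, 1.78, -0.0, 1.31, -0.5], [-0.18, 0.26, 2.01, -0.0, 0.87, -0.5]]
car 1 [[-0.18, 0.05, 1.78, -0.0, 1.31, 2.65], [-0.18, 0.26, 2.01, -0.0, 0.87, 2.65]]
bay 0 [[-0.13, 0.42, 1.31, -0.0, 1.42, -0.25], [-0.13, 0.56, 1.51, -0.0, 1.07, -0.25]]
bay 1 [[-0.13, 0.42, 1.31, -0.0, 1.42, 2.9], [-0.13, 0.56, 1.51, -0.0, 1.07, 2.9]]
dish 0 [[0.2, 0.41, 1.31, -0.0, 1.42, -2.95], [0.2, 0.56, 1.52, -0.0, 1.07, -2.95]]
dish 1 [[0.2, 0.41, 1.31, -0.0, 1.42, 0.2], [0.2, 0.56, 1.52, -0.0, 1.07, 0.2]]
spot 0 [[-0.88, 0.26, 1.54, -0.0, 1.35, 2.26], [-0.88, 0.43, 1.75, -0.0, 0.97, 2.26]]
spot 1 [[-0.88, 0.26, 1.54, -0.0, 1.35, -0.88], [-0.88, 0.43, 1.75, -0.0, 0.97, -0.88]]
```

```bash
python3 - <<'E'
from h import *
t0=ctrl.sense()["time_s"]
ctrl.movep([.648,-.032,.2],down(1.78+1.5*np.pi))
im,d,c=look("w1",1)
for col in("yellow","red"):
    for b in blobs(mask(im,col),4,9):
        if len(b)>100: print(col,len(b),b.mean(0).round(),"z0",rect(plane(b,c,0)),"z.02",rect(plane(b,c,.02)))
P=cloud(d,c);print(np.percentile(P[...,2],[20,50,99]),t0,ctrl.sense()["time_s"])
E
```

```text
yellow 867 [267. 174.] z0 [ 0.6502 -0.0374 -1.361   0.0982  0.0263] z.02 [ 0.6491 -0.0325 -1.361   0.0929  0.0249]
yellow 140 [ 33. 260.] z0 [ 0.3992 -0.2007 -0.1421  0.0357  0.0111] z.02 [ 0.4118 -0.1869 -0.1421  0.0338  0.0105]
red 5463 [57. 75.] z0 [ 0.4316  0.0225 -1.2546  0.1391  0.098 ] z.02 [ 0.4424  0.0241 -1.2546  0.1315  0.0927]
red 5018 [273.  95.] z0 [ 0.6422  0.0267 -1.485   0.1724  0.1232] z.02 [ 0.6416  0.0281 -1.485   0.163   0.1165]
red 975 [391. 226.] z0 [ 0.8035 -0.0745 -1.4914  0.0576  0.031 ] z.02 [ 0.7941 -0.0676 -1.4914  0.0545  0.0293]
[0.00066575 0.00155772 0.30895611] 1.5 4.2417
```

View pics/w1.png

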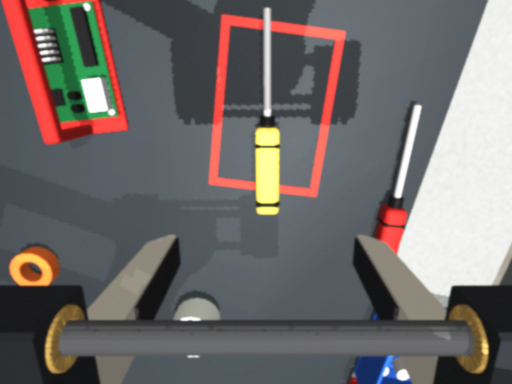

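The wrist view shows the yellow handle centred at (267,174), with the tip up over the red outline. It agrees with the top camera, so I grip the driver and place it.

```bash
python3 - <<'E'
from h import *
Q=down(1.781+1.5*np.pi)
ctrl.movep([.648,-.0285,.06],Q); ctrl.line_to([.648,-.0285,.004],rate=.1)
ctrl.gripper_close(25); print("open",ctrl.sense()["opening"])
ctrl.line_to([.648,-.0285,.14],rate=.2)
print("open",ctrl.sense()["opening"])
a=np.pi-.103; g=np.array([.4397,.365])-.05*np.array([np.cos(a),np.sin(a)])
ctrl.movep([*g,.14],down(a+1.5*np.pi))
ctrl.line_to([*g,.03],rate=.15); r=ctrl.line_to([*g,.004],rate=.05,stop_force=8); print(r,ctrl.sense()["tcp_pos"],ctrl.sense()["opening"])
ctrl.let_go(); ctrl.line_to([*g,.16],rate=.25)
im,d,c=look("w2",1)
for b in blobs(mask(im,"yellow"),4,9):
    if len(b)>100: print(len(b),b.mean(0).round(),"z0",rect(plane(b,c,0)),"z.02",rect(plane(b,c,.02)))
print(ctrl.sense()["time_s"])
E
```

```text
open 0.023762926486609732
open 0.023942024735950664
True [0.48879909 0.35957783 0.00370044] 0.02401984246496264
7528 [267. 144.] z0 [ 0.448   0.3643 -0.1023  0.2254  0.0658] z.02 [ 0.4454  0.3646 -0.1023  0.2116  0.0618]
12.45
```

View pics/w2.png

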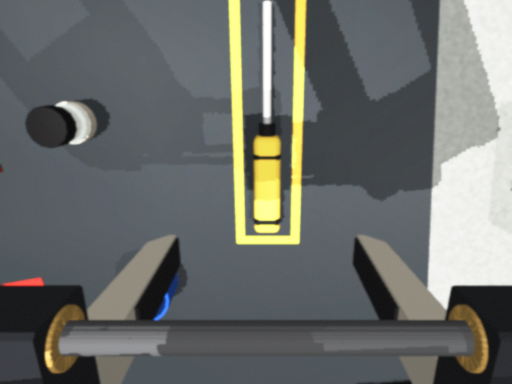

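The driver lies inside the strip: handle end at (267,232), tape end at row 240. Next is the carrier, and the bay is now free of the driver.

```bash
python3 - <<'E'
from h import *
a=-1.256
ctrl.movep([.436,.033,.22],down(a+.5*np.pi))
im,d,c=look("w3",1); P=cloud(d,c)
m=mask(im,"red")>0
sel=m&(P[...,2]>.058)&(P[...,2]<.08)&(np.hypot(P[...,0]-.436,P[...,1]-.033)<.12)
print("bar",sel.sum(),rect(P[sel][:,:2]))
sel=m&(P[...,2]<.012)&(P[...,2]>.003)&(np.hypot(P[...,0]-.436,P[...,1]-.033)<.1)
print("base",sel.sum(),rect(P[sel][:,:2]))
im,d=ctrl.get_image("top"); cv2.imwrite("pics/top1.png",im[:,:,::-1]); ct=cam("top");P=cloud(d,ct)
for b in blobs(mask(im,"red"),6,3):
    q=plane(b,ct,0).mean(0)
    if len(b)>25 and abs(q[0]-.637)<.07: print("bay",len(b),q,rect(plane(b,ct,0)))
b=blobs(mask(im,"yellow"),6,1)
for x in b: 
    if len(x)>60: print("y",len(x),rect(plane(x,ct,0)),rect(plane(x,ct,.022)))
print(ctrl.sense()["time_s"])
E
```

```text
bar 1890 [ 0.4375  0.0295 -1.2573  0.133   0.0139]
base 1588 [ 0.4381  0.0288 -1.2548  0.1348  0.0842]
bay 460 [0.64758142 0.0221089 ] [ 0.6424  0.0268 -1.4825  0.1701  0.1202]
y 1524 [ 0.8845 -0.4951  1.5693  0.1435  0.1293] [ 0.8748 -0.4862  1.5693  0.1405  0.1266]
y 359 [ 0.4398  0.3648 -0.0983  0.2414  0.0643] [ 0.4394  0.3557 -0.0983  0.2363  0.0629]
y 301 [ 0.4939  0.364  -0.1016  0.0948  0.0298] [ 0.4923  0.3549 -0.1016  0.0928  0.0292]
13.825
```

View pics/w3.png

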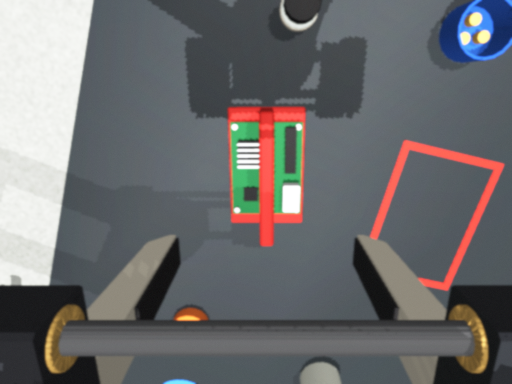

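The wrist view shows the carrier with its bar along column 267 and the bay empty at (440,215). Bar and base estimates agree, so I pick it up and set it down in the bay.

```bash
python3 - <<'E'
from h import *
a,b=-1.256,-1.4825
p=[.4377,.0292]; t=[.6424,.0268]; z=.046
ctrl.movep([*p,.12],down(a+.5*np.pi)); ctrl.line_to([*p,z],rate=.1)
ctrl.gripper_close(30); print("open",ctrl.sense()["opening"])
ctrl.line_to([*p,z+.07],rate=.12); print("open",ctrl.sense()["opening"])
ctrl.line_to([*t,z+.07],rot=down(b+.5*np.pi),rate=.12)
ctrl.line_to([*t,z+.012],rate=.1); print("open",ctrl.sense()["opening"])
r=ctrl.line_to([*t,z-.001],rate=.03,stop_force=5); print(r,ctrl.sense()["tcp_pos"])
ctrl.let_go(); ctrl.line_to([*t,.2],rate=.2)
im,d,c=look("w4",1); P=cloud(d,c); m=mask(im,"red")>0
near=np.hypot(P[...,0]-t[0],P[...,1]-t[1])<.13
for n,l,h in(("bar",.058,.08),("base",.0035,.012),("bay",-.01,.003)):
    s=m&near&(P[...,2]>l)&(P[...,2]<h); print(n,s.sum(),rect(P[s][:,:2]),P[s][:,2].mean())
print(ctrl.sense()["time_s"])
E
```

```text
open 0.013576942647131274
open 0.013757862557823424
open 0.013671431663143486
True [0.64252134 0.02679885 0.04577638]
bar 2175 [ 0.6424  0.027  -1.4826  0.1333  0.0137] 0.07033961910097021
base 1878 [ 0.6443  0.0282 -1.4998  0.1657  0.1141] 0.006574175630997774
bay 4415 [ 0.6429  0.0187 -1.4834  0.1877  0.123 ] 0.0015497564000198406
22.45
```

View pics/w4.png

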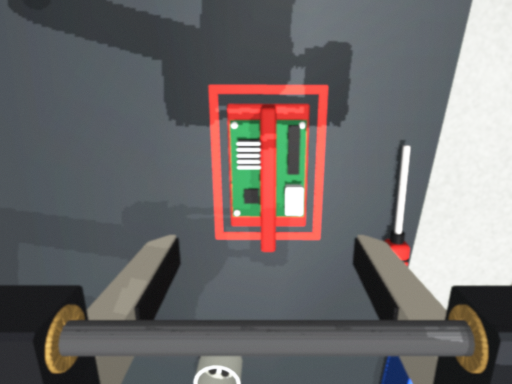

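The carrier stands squarely in the outline (268,165). Next is the dish.

```bash
python3 - <<'E'
from h import *
ctrl.movep([.592,.230,.18],down(0))
im,d,c=look("w5",1); P=cloud(d,c); m=mask(im,"blue")>0
s=m&(P[...,2]>.034)&(P[...,2]<.042)&(np.hypot(P[...,0]-.592,P[...,1]-.23)<.07)
(cx,cy),r=cv2.minEnclosingCircle(P[s][:,:2].astype(np.float32)); print(s.sum(),cx,cy,r)
p=[cx,cy]
if s.sum()>100 and abs(r-.028)<.004:
    ctrl.line_to([*p,.07],rate=.15); ctrl.line_to([*p,.007],rate=.08)
    ctrl.gripper_close(12); print("open",ctrl.sense()["opening"])
    ctrl.line_to([*p,.15],rate=.1); print("open",ctrl.sense()["opening"],ctrl.sense()["finger_force"])
print(ctrl.sense()["time_s"])
im,d=ctrl.get_image("top");ct=cam("top")
for b in blobs(mask(im,"blue"),6): 
    if len(b)>150: (x,y),r=cv2.minEnclosingCircle(plane(b,ct,0).astype(np.float32)); print("spot",len(b),x,y,r)
cv2.imwrite("pics/lift.png",np.hstack([cv2.imread("pics/w5.png")[:,100:],cv2.resize(im[:,:,::-1],None,fx=1,fy=1)])[:, :800])
E
```

```text
662 0.5888971090316772 0.22587785124778748 0.027942392975091934
open 0.056776490967846815
open 0.05666333840722074 11.999841509386897
27.4167
spot 735 0.8963873386383057 -0.22758863866329193 0.08017951250076294
spot 584 0.42898640036582947 -0.34356674551963806 0.041508983820676804
```

View pics/lift.png

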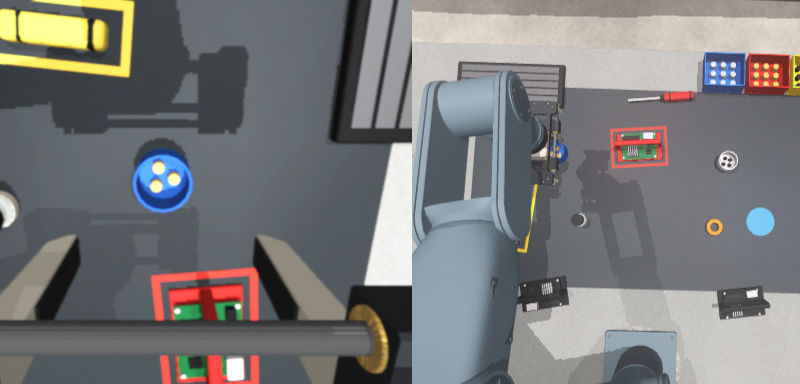

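The dish is held 57 mm wide with its three spacers, and the spot is free at (0.429, -0.344). I carry it there.

```bash
python3 - <<'E'
from h import *
t=[.4287,-.3437]
ctrl.line_to([*t,.15],rate=.12)
ctrl.line_to([*t,.02],rate=.1); r=ctrl.line_to([*t,.006],rate=.03,stop_force=4); print(r,ctrl.sense()["tcp_pos"],ctrl.sense()["opening"])
ctrl.let_go(); ctrl.line_to([*t,.2],rate=.12)
im,d,c=look("w6",1); P=cloud(d,c)
s=(P[...,2]>.034)&(P[...,2]<.042)&(np.hypot(P[...,0]-t[0],P[...,1]-t[1])<.06)
print(cv2.minEnclosingCircle(P[s][:,:2].astype(np.float32)),ctrl.sense()["time_s"])
im,d=ctrl.get_image("top"); cv2.imwrite("pics/end.png",np.hstack([cv2.imread("pics/w6.png")[:,120:420],im[:,:,::-1][:,:500]]))
E
```

```text
True [ 0.42865346 -0.34364505  0.00658782] 0.05704327178309107
((0.42890143394470215, -0.34392571449279785), 0.028025934472680092) 37.05
```

View pics/end.png

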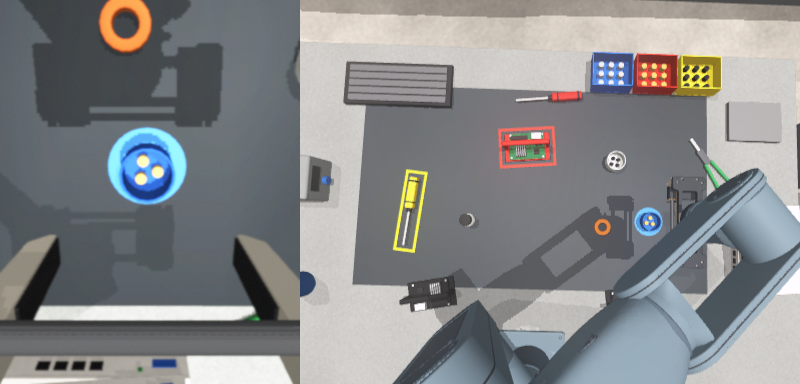

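The dish stands on the blue spot with its three spacers. The driver is in the strip, the carrier is in the bay, and the bystanders are unmoved.

```bash
python3 -c "
from rig import ctrl
print(ctrl.sign_off())"
```

```text
the job is handed in; nothing more can be done
None
```

The job is handed in at about 37 s of the 69 s allowed: the screwdriver is in the strip, the carrier in the red rectangle, and the dish on the blue spot with all three spacers, each well inside tolerance by my camera checks.

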